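Roll a sample vial into the reader with a pusher

ROBOT

A 6-joint arm with a two-finger parallel gripper is mounted at the origin on the work surface. World frame = base frame: x ahead of the robot, y to its left, z up, the work surface at z = 0. Lengths are in m, angles in rad, forces in N, time in s.
With the tool pointing down it reaches from about 0.35 to 0.775 m from the base axis. Payload 7.3 kg.
Tool frame: the origin (TCP) lies at the very end of the fingers, on their centre line; the grasp point (between the pads) lies 19 mm behind it (r.hold_point_z is the distance from the TCP to the grasp point, in m); z points along the fingers, y is the line along which they close (so a half turn about z gives the same grasp; the last joint's range is limited). The gripper opens to 92 mm and grips with 3 to 60 N. Pads are 19 mm wide; open, the fingers measure 130 mm over their backs; the gripper's body (75 mm by 190 mm) begins 47 mm behind the grasp point.
Start: joints at [-1.26, 0.342, 1.524, -0, 1.275, -0.146], TCP at [0.232, -0.471, 0.227] pointing down, gripper open.
Joint ranges: [-2.53, 2.53], [-0.77, 2.02], [0.04, 2.7], [-1, 4.14], [0.28, 2.66], [-3.11, 3.11]. Speed limits (rad/s): [2.57, 2.57, 3.14, 3.14, 3.14, 3.14].

INTERFACE

Orientations are given as a unit quaternion [x, y, z, w].
In Python, from workcell import r, cams gives the robot as it stands. The module is installed in compiled form; this text tells all that it offers.
- The arm moves only by the tool step_arm, never from a script. Its argument "rows" is a list of rows, each a list of 3 entries, a list of its own where there are three numbers: the shift along the tool's x, y, z in mm, then the turn, a rotation vector about the tool's x, y, z in degrees, then the gripper's target within -1 to 1 (fully open at 1, half-way at 0, shut at -1). A call has 1 to 12 rows; each row shifts and turns the commanded pose from where the row before left it, along the tool's axes as they then stand; what a row does not reach is not made up. A row lasts 1/8 s, in which the tool goes at most 62.5 mm and 10.7 degrees, less where a joint would pass 70% of its speed; a pose out of reach is approached as far as the arm can. A call with a gripper value outside its range is refused whole. The fingers move at their own pace and stop on an object; "grip_force" is the grip in N (left out, the last holds). Time passes only in rows, so rows that do not move let the fingers close. It gives the time, the measured TCP pose, the force, the opening and the grip force at its end, in the units of the state.
- r.state(): the state, without advancing time (a new reading comes with each control period).
- cams.camera(name): name is "side" or "top"; returns a dict with "img" (480x640x3 uint8, red, green, blue), "fx", "fy", "cx", "cy" (pixels), "dist_coeffs" ([k1, k2, p1, p2, k3] as OpenCV has them; the pictures are not rectified), "rvec" (rotation vector, rad) and "tvec" (3), from world to camera coordinates, as OpenCV has them. Camera axes: x right, y down, z forward; pixel columns grow to the right and rows downward; lengths in m; the calibration is good to about 2 mm. A picture is of the moment at which its call begins. There is no depth.
- r.sign_off(): hands the job in; it is judged then, once.
The state is a dict: "clock": time; "joint_positions": joint angles; "joint_vel": joint speeds; "joint_efforts": joint torques, N m; "eef_pos": TCP position; "ee_rot": TCP orientation; "force": force on the tool from outside, world axes, zero at the start; "wrist_torque": the same for the moment, N m; "opening": finger opening in m; "gripper_force": force on a finger pad.
Only numpy, scipy, OpenCV 4.12 (cv2) and the standard library are available. Lean on these libraries where they do the work, as an engineer would, in place of code of your own. Each camera call takes 0.05 s, during which the arm holds its last target. There are 200 camera calls.

TASK

Take the grey pusher by its upright handle and, with its blade, gently roll the capped vial along the lane and over the lip into the clear-covered bay of the vial reader, on until it meets the sprung steel plate inside; press it against the plate with about 4 N for half a second to trigger the reading. Then draw the pusher out, so that the vial stays lying in the bay, and stand the pusher back on its grey mat, let go. The vial is clean glass: never touch it with the gripper, do not lift it, push it with more than 12 N or send it shooting along, and leave the glassware beside it alone.

Things in the scene. Friction and masses are not known exactly. Their poses are not given: they have to be found in the camera images.
- reader: Fixed white vial reader: an open grey lane, then a clear-covered bay, then a white housing 105 mm high, 130 mm wide, at x 115 to 225 mm. Origin on the bench under the lip between lane and bay, mid-width; +x is the direction of rolling, z up. Inside the bay a sprung steel plate 44 mm wide, 22 to 50 mm above the bench, faces the lane.
- lane_start (a point): Middle of the lane's open outer end, on its floor; axes as the reader. The lane runs 160 mm from here (+x) to the lip, floor 20 mm above the bench, 63 mm wide between side walls 8 mm thick that stand 10 mm above its floor; open above. Rolling the vial along it takes well under 1 N.
- bay_mouth (a point): Bay floor at the foot of the lip, 6 mm below the lane floor; axes as the reader. Bay 115 mm long, 63 mm wide; its floor rises 2.5 degrees to the back, so a vial let go rolls back to the lip. The plate's face is 50 to 82 mm in, set anew each time, not measured: feel for it. It gives from 1.6 N, plus 0.4 N per mm, and is rigid after 10 mm.
- roof (a point): Centre of the top of the bay's clear roof, 79 mm above the bench. Roof 4 mm thick, 115 mm (x) by 74 mm, covering from 5 mm before the lip to 110 mm past it, with clear side walls: no gripper fits in. White posts 8 mm thick, as tall, flank the mouth, 63 mm apart.
- vial_center (a point): Centre of the loose glass vial with white cap, a cylinder 28 mm in diameter and 60 mm long (cap and body of one diameter), 35 to 70 g. It lies across the lane, its own y along its axis; at the start its axis is 45 to 110 mm before the lip.
- pusher_grip (a point): Middle of the handle of the loose grey pusher (120 g), 45 mm above its underside, near its centre of mass; +x points to the blade, z up. Handle: upright slab 14 mm thick (along x), 40 mm wide (along y), 10 to 72 mm above the underside; pinch it across its thickness.
- pusher_blade (a point): Middle of the front face of the pusher's blade, 135 mm ahead (+x) of the handle's middle, 15 mm above the underside. Blade 50 mm wide, 30 mm high from the underside up, 5 mm thick.
- pusher: The same pusher; origin on its underside below the handle's middle. A bar 18 mm wide, 10 mm high runs from x = -55 to 135 mm and carries handle and blade; a steel foot 50 mm wide, 12 mm high is at x -55 to -35. It stands by itself on the mat.
- vial: The same vial; origin at its centre.
- mat: Fixed grey fabric-faced mat, 260 mm (x) by 150 mm (y), 4 mm thick; origin at the centre of its underside. The pusher's handle must end within 75 mm (x) and 50 mm (y) of its centre; any direction will do, overhang included.
- beaker: Loose glass beaker, 60 mm wide, 75 mm high; bystander. Origin at the centre of its underside.
- flask: Loose conical glass flask, 76 mm wide, 110 mm high; bystander. Origin at the centre of its underside.
- jar: Loose amber glass jar, 48 mm wide, 65 mm high; bystander. Origin at the centre of its underside.
Mind the look-alikes: they are no part of the job. Leave any pink look-alike of the vial alone.

How it is judged:
By the outcome, as a careful person would: the job done as asked, in the order asked, and still so for the second after the job is handed in, with the robot touching nothing.
It also fails if it takes over 59 s, if anything falls off the work surface, if the arm or the gripper's body presses on something with over 40 N, if the wrist force passes 120 N, or if a joint passes its speed limit or range.

## Working session

There is one attempt and no reset: what is moved stays moved. The work goes in short steps, Python scripts to look and compute and a tool call to move; the robot and the scene stay as the last step left them, time stands still between calls to the robot, and variables do not carry over. Pictures are saved under pics/ and viewed, at most 10 in all, crops included, and the job is handed in when it is done.

Besides the shell and the picture viewer there is one more tool, called after "Call:" by a JSON object that holds its "op" and its "data", one argument or row to a line. step_arm: Moves the arm, as the interface text tells. Its arguments: {"type":"object","properties":{"rows":{"type":"array","items":{"type":"array"}},"grip_force":{"type":"number"}},"required":["rows"]}

```bash
mkdir -p pics; cat > h.py <<'E'
import cv2,numpy as np
from workcell import r,cams
def shot(n):
    c=cams.camera(n); K=np.array([[c['fx'],0,c['cx']],[0,c['fy'],c['cy']],[0,0,1.]]); c['K']=K
    c['D']=np.array(c['dist_coeffs'],float); c['R']=cv2.Rodrigues(np.array(c['rvec'],float))[0]; c['t']=np.array(c['tvec'],float).reshape(3); return c
def ray(c,uv):
    p=cv2.undistortPoints(np.array(uv,float).reshape(-1,1,2),c['K'],c['D']).reshape(-1,2)
    d=np.c_[p,np.ones(len(p))]@c['R']; return -c['R'].T@c['t'],d
def plane(c,uv,z):
    o,d=ray(c,uv); return o+d*((z-o[2])/d[:,2])[:,None]
def proj(c,P): return cv2.projectPoints(np.array(P,float).reshape(-1,1,3),np.array(c['rvec'],float),c['t'],c['K'],c['D'])[0].reshape(-1,2)
def save(c,n,crop=None,s=1):
    im=cv2.cvtColor(np.array(c['img']),cv2.COLOR_RGB2BGR)
    if crop: x0,y0,x1,y1=crop; im=im[y0:y1,x0:x1]
    cv2.imwrite('pics/'+n,cv2.resize(im,None,fx=s,fy=s,interpolation=cv2.INTER_CUBIC))
E
python3 - <<'E'
from h import *
for n in('side','top'):
    c=shot(n); save(c,n+'0.png'); print(n,-c['R'].T@c['t'],c['R'][2],c['fx'])
print(r.state())
E
```

```text
side [0.3805474  0.76382733 0.98399498] [ 0.18818908 -0.64760158 -0.73837461] 599.7491171795966
top [ 0.39789198 -0.06175196  1.09170697] [ 0.17959249  0.0247529  -0.98342963] 594.8572618447199
{'clock': 0.1, 'joint_positions': array([-1.25999022e+00,  3.42611415e-01,  1.52491504e+00, -1.25640206e-05,
        1.27539082e+00, -1.46006441e-01]), 'joint_vel': array([-5.12603503e-04, -2.45467359e-03, -3.00994404e-03, -1.98926395e-05,
       -3.57767844e-04,  7.07885023e-04]), 'joint_efforts': array([ 2.50040925e-03, -4.32005954e+01, -2.44694549e+01,  7.19690393e-02,
        5.25773282e-02, -2.90260061e-05]), 'eef_pos': array([ 0.23147485, -0.47081672,  0.22613832]), 'ee_rot': array([ 9.74027863e-01,  2.26427214e-01, -6.05008188e-05, -6.59568519e-04]), 'force': array([-0.26663979,  0.46574002,  0.1266597 ]), 'wrist_torque': array([ 0.00934663, -0.03952511, -0.01330284]), 'gripper_force': 0.0, 'opening': 0.09167952378513222}
```

View pics/top0.png

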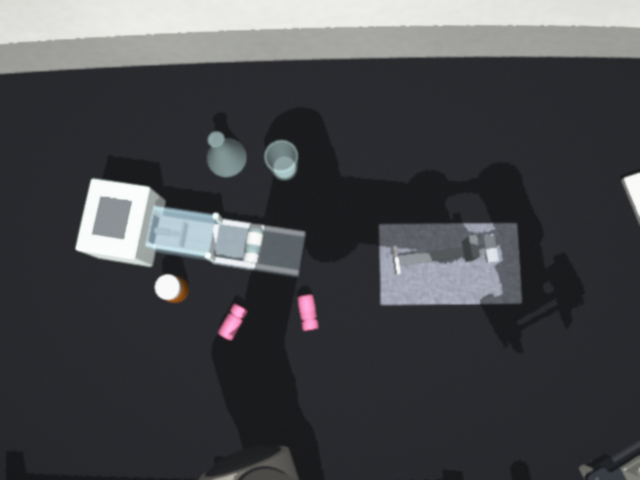

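View pics/side0.png

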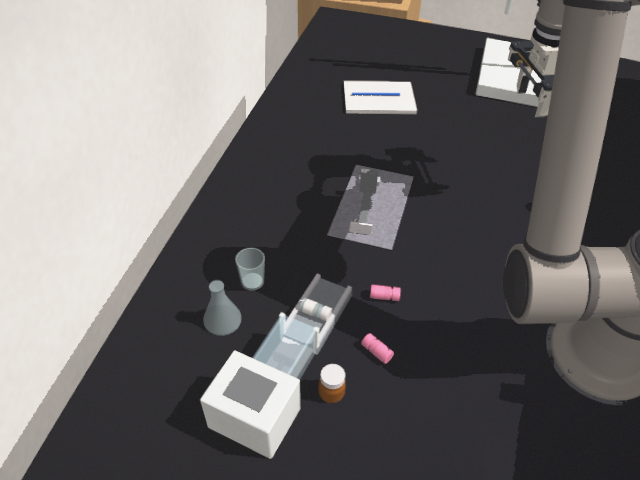

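Top view: the vial, glass with a white cap, is in the lane at (255,243). The two pink look-alikes are at (233,322) and (308,312). The pusher is on the mat, with its blade at (397,260), handle near (473,247) and foot near (492,252). The jar is at (170,288), the beaker at (282,160) and the flask at (226,155). I'm choosing the vial in the lane and will check it and the pusher in close crops.

```bash
python3 - <<'E'
from h import *
a=shot('top'); 
im=cv2.cvtColor(np.array(a['img']),cv2.COLOR_RGB2BGR)
g=lambda im:np.clip(255*(im/255.)**.6,0,255).astype(np.uint8)
p=cv2.resize(g(im[215:315,370:530]),(800,500),interpolation=cv2.INTER_CUBIC); cv2.imwrite('pics/c1.png',p)
p=cv2.resize(g(im[170:290,70:310]),(800,400),interpolation=cv2.INTER_CUBIC); cv2.imwrite('pics/c2.png',p)
b=shot('side'); im=cv2.cvtColor(np.array(b['img']),cv2.COLOR_RGB2BGR)
p=g(np.hstack([cv2.resize(im[160:260,320:420],(400,400),interpolation=cv2.INTER_CUBIC),cv2.resize(im[270:370,260:360],(400,400),interpolation=cv2.INTER_CUBIC)]));cv2.imwrite('pics/c3.png',p)
print(plane(a,[[397,260],[492,252],[379,224],[518,223],[521,303],[380,305]],.004))
print(plane(a,[[255,243]],.034),plane(b,[[318,311]],.034))
E
```

```text
[[ 0.54333236 -0.17688664  0.004     ]
 [ 0.55476255 -0.35399831  0.004     ]
 [ 0.6114977  -0.14585373  0.004     ]
 [ 0.60859502 -0.40700776  0.004     ]
 [ 0.45929287 -0.40219498  0.004     ]
 [ 0.46133715 -0.14309269  0.004     ]]
[[0.57487093 0.08148499 0.034     ]] [[0.56523068 0.08682472 0.034     ]]
```

View pics/c1.png

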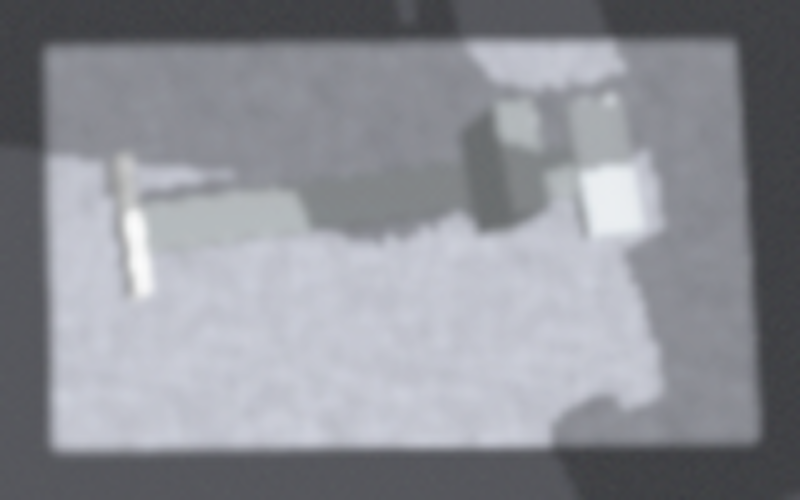

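View pics/c2.png

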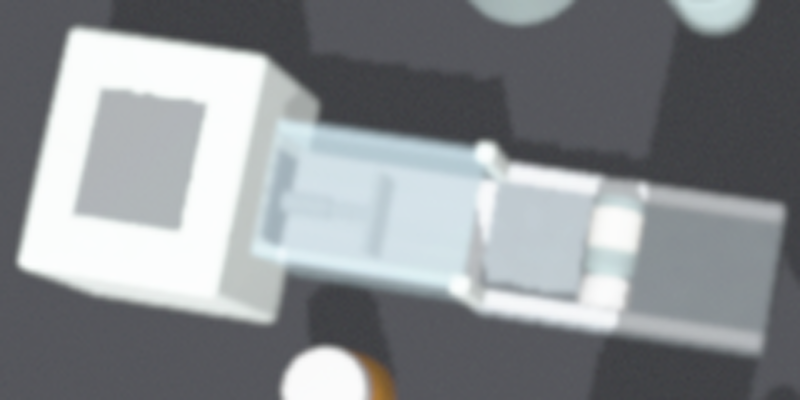

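View pics/c3.png

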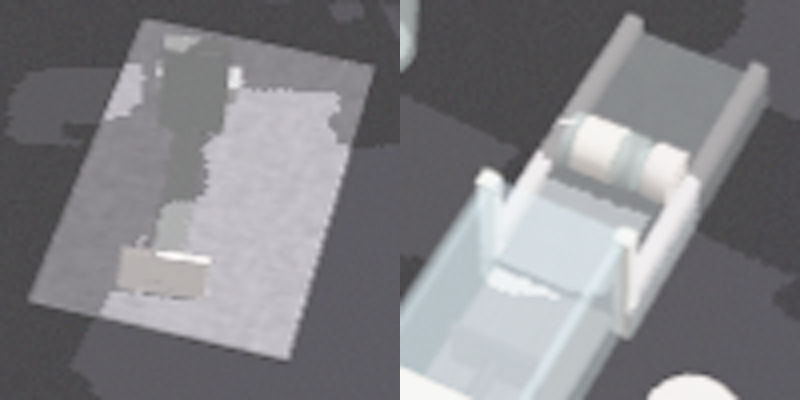

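Crops: 
- **Pusher:** the handle top is centred at about (474,246), the blade top at (397,260) and the foot top at (492,248).
- **Lane:** the outer wall ends are at (305,231) and (298,276), and the post tops at (216,216) and (209,256).
- **Vial:** it lies across the lane at about (254,244), and it is glass and white, not pink.

```bash
python3 - <<'E'
from h import *
np.set_printoptions(precision=4,suppress=True)
a=shot('top'); b=shot('side')
P=lambda c,l,o,s,z:plane(c,np.array(l,float)/s+o,z)
print('handle,',P(a,[[521,157]],[370,215],5,.076))
print('foot',P(a,[[609,165]],[370,215],5,.016))
print('blade top ends',P(a,[[125,152],[145,297]],[370,215],5,.034))
print('bladeside',P(b,[[122,250],[209,261]],[320,160],4,.034))
A=lambda l,z:P(a,l,[70,170],800/240,z)
S=lambda l,z:P(b,np.array(l)-[400,0],[260,270],4,z)
print('lane end T',A([[785,203],[762,355]],.03),'\nS',S([[632,15],[765,65]],.03))
print('posts T',A([[488,152],[463,287]],.079),'\nS',S([[490,173],[625,232]],.079))
print('house',A([[70,27],[268,55],[218,312],[20,265]],.105))
print('vial T',A([[616,225],[603,290]],.048),'S',S([[600,145],[665,175]],.048))
print('plate T',A([[388,172],[378,258]],.05))
E
```

```text
handle, [[ 0.5548 -0.3041  0.076 ]]
foot [[ 0.5604 -0.3509  0.016 ]]
blade top ends [[ 0.5659 -0.1711  0.034 ]
 [ 0.5134 -0.1764  0.034 ]]
bladeside [[ 0.5652 -0.1695  0.034 ]
 [ 0.5167 -0.1756  0.034 ]]
lane end T [[ 0.5962 -0.0101  0.03  ]
 [ 0.5132  0.0031  0.03  ]] 
S [[ 0.5932 -0.0078  0.03  ]
 [ 0.5189  0.004   0.03  ]]
posts T [[0.6173 0.1439 0.079 ]
 [0.5457 0.1558 0.079 ]] 
S [[0.6181 0.1435 0.079 ]
 [0.5486 0.1568 0.079 ]]
house [[0.6845 0.3658 0.105 ]
 [0.6661 0.2565 0.105 ]
 [0.531  0.2775 0.105 ]
 [0.557  0.3854 0.105 ]]
vial T [[0.5825 0.08   0.048 ]
 [0.5474 0.0868 0.048 ]] S [[0.5806 0.0904 0.048 ]
 [0.5455 0.0984 0.048 ]]
plate T [[0.6137 0.2046 0.05  ]
 [0.5665 0.2088 0.05  ]]
```

```bash
cat >> h.py <<'E'
from scipy.spatial.transform import Rotation as Ro
np.set_printoptions(precision=2,suppress=True)
def go(p,head):
    "shift (mm) in tool axes AFTER turning; turn rotvec (deg). tool y heading in deg"
    s=r.state(); h=np.deg2rad(head); y=np.array([np.cos(h),np.sin(h),0]); z=np.array([0,0,-1.]); 
    T=np.c_[np.cross(y,z),y,z]; R0=Ro.from_quat(s['ee_rot'])
    print('turn',(R0.inv()*Ro.from_matrix(T)).as_rotvec(degrees=True),'shift after turn',T.T@(np.array(p)-s['eef_pos'])*1000,'t',s['clock'],s['eef_pos']*1000,s['force'],s['opening'])
E
python3 - <<'E'
from h import *
go([.555,-.3045,.11],96.3-180)
go([.555,-.3045,.030],96.3-180)
E
```

```text
turn [-0.02  0.   19.87] shift after turn [ 339.8  -130.07  116.51] t 0.3 [ 231.52 -471.07  226.51] [ 1.15 -0.46  0.07] 0.09210444265214367
turn [-0.02  0.   19.87] shift after turn [ 339.8  -130.07  196.51] t 0.3 [ 231.52 -471.07  226.51] [ 1.15 -0.46  0.07] 0.09210444265214367
```

Call:
{"op": "step_arm", "data": {
  "rows": [
    [[0, 0, 0], [0, 0, 10], 1],
    [[0, 0, 0], [0, 0, 9.9], 1],
    [[34, -13, 0], [0, 0, 0], 1],
    [[34, -13, 0], [0, 0, 0], 1],
    [[34, -13, 0], [0, 0, 0], 1],
    [[34, -13, 0], [0, 0, 0], 1],
    [[34, -13, 20], [0, 0, 0], 1],
    [[34, -13, 20], [0, 0, 0], 1],
    [[34, -13, 20], [0, 0, 0], 1],
    [[34, -13, 20], [0, 0, 0], 1],
    [[34, -13, 20], [0, 0, 0], 1],
    [[34, -13, 16], [0, 0, 0], 1]
  ],
  "grip_force": 30
}}

```text
clock: 1.8
eef_pos: [0.5562, -0.3041, 0.1097]
ee_rot: [0.999, 0.055, -0.0, -0.0]
force: [-0.8, -0.4, 0.5]
opening: 0.0919
gripper_force: 0.0
```

```bash
python3 - <<'E'
from h import *
go([.555,-.3045,.11],96.3-180)
a=shot('top'); b=shot('side')
im=np.hstack([cv2.resize(np.array(a['img'])[180:320,370:550],(400,311)),cv2.resize(np.array(b['img'])[110:265,300:500],(400,311))])
cv2.imwrite('pics/d1.png',cv2.cvtColor(im,cv2.COLOR_RGB2BGR))
E
```

```text
turn [-0.02  0.04 -0.03] shift after turn [-1.2   0.31 -0.33] t 1.8 [ 556.16 -304.06  109.67] [-0.82 -0.36  0.54] 0.0918790326210435
```

View pics/d1.png

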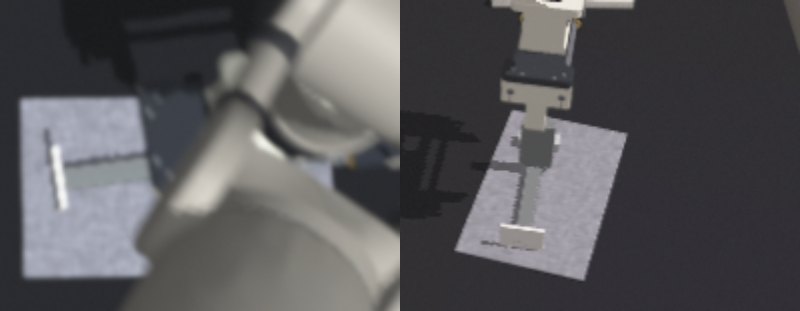

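The gripper stands centred over the handle and in line with the bar: the side crop shows the front finger over the handle at (535,120). Next I descend, close and lift.

Call:
{"op": "step_arm", "data": {
  "rows": [
    [[-1, 0, 25], [0, 0, 0], 1],
    [[0, 0, 25], [0, 0, 0], 1],
    [[0, 0, 20], [0, 0, 0], 1],
    [[0, 0, 9], [0, 0, 0], 1],
    [[0, 0, 0], [0, 0, 0], 1]
  ]
}}

```text
clock: 2.52
eef_pos: [0.554, -0.3052, 0.0317]
ee_rot: [0.999, 0.055, -0.0, -0.0]
force: [0.7, -0.7, -0.2]
opening: 0.0918
gripper_force: 0.0
```

Call:
{"op": "step_arm", "data": {
  "rows": [
    [[0, 0, 0], [0, 0, 0], -1],
    [[0, 0, 0], [0, 0, 0], -1],
    [[0, 0, 0], [0, 0, 0], -1],
    [[0, 0, 0], [0, 0, 0], -1],
    [[0, 0, 0], [0, 0, 0], -1],
    [[0, 0, 0], [0, 0, 0], -1],
    [[0, 0, 0], [0, 0, 0], -1],
    [[0, 0, 0], [0, 0, 0], -1]
  ],
  "grip_force": 30
}}

```text
clock: 3.52
eef_pos: [0.5543, -0.3049, 0.0317]
ee_rot: [0.999, 0.055, -0.0, 0.0]
force: [-0.5, 2.5, 1.2]
opening: 0.0163
gripper_force: 1.2
```

Call:
{"op": "step_arm", "data": {
  "rows": [
    [[0, 0, 0], [0, 0, 0], -1],
    [[0, 0, 0], [0, 0, 0], -1],
    [[0, 0, 0], [0, 0, 0], -1]
  ]
}}

```text
clock: 3.9
eef_pos: [0.5543, -0.3049, 0.0317]
ee_rot: [0.999, 0.055, -0.0, -0.0]
force: [0.2, 0.4, -0.1]
opening: 0.0139
gripper_force: 30.0
```

Call:
{"op": "step_arm", "data": {
  "rows": [
    [[0, 0, -10], [0, 0, 0], -1],
    [[0, 0, -25], [0, 0, 0], -1],
    [[0, 0, -25], [0, 0, 0], -1],
    [[0, 0, 0], [0, 0, 8], -1],
    [[0, 0, 0], [0, 0, 8.1], -1],
    [[0, 0, 0], [0, 0, 0], -1]
  ]
}}

```text
clock: 4.65
eef_pos: [0.5544, -0.3051, 0.0923]
ee_rot: [0.996, -0.085, 0.0, 0.0]
force: [-0.0, 0.8, -1.3]
opening: 0.0139
gripper_force: 30.0
```

```bash
python3 - <<'E'
from h import *
print(r.state()['gripper_force'])
go([.529,-.155,.0917],80.2-180)
a=shot('top'); b=shot('side')
for c,n in((a,'top'),(b,'side')): print(n,proj(c,[[.531,-.155-.015,.095],[.5727,-.165,.12]]))
im=np.hstack([cv2.resize(np.array(a['img'])[150:350,280:480],(400,400)),cv2.resize(np.array(b['img'])[120:320,280:480],(400,400))])
cv2.imwrite('pics/d2.png',cv2.cvtColor(im,cv2.COLOR_RGB2BGR))
E
```

```text
29.99977022409439
turn [ 0.02 -0.03  0.04] shift after turn [ -50.6  -143.58    0.62] t 4.65 [ 554.42 -305.09   92.32] [-0.01  0.81 -1.3 ] 0.013878303420737339
top [[398.63 260.07]
 [396.25 233.16]]
side [[367.48 205.71]
 [348.78 194.68]]
```

View pics/d2.png

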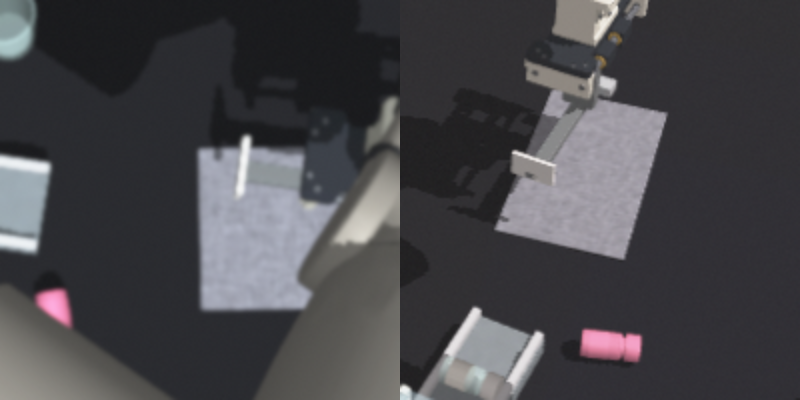

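The pusher is lifted level, with the blade top at top px (403,218)–(400,248) and side px (336,196)–(356,204). The lane end is clear.

```bash
python3 - <<'E'
from h import *
a=shot('top'); b=shot('side')
h=np.deg2rad(80.2);u=np.array([np.cos(h),np.sin(h)]);v=np.array([-u[1],u[0]]);p=r.state()['eef_pos']
for s in(-25,25): print('pred',1e3*p[:2]+135*u+s*v)
print(1e3*plane(a,[[402.5,218.5],[399.5,248.5]],.0946),1e3*plane(b,[[336,196],[356.5,204]],.0946))
# lane geometry: wall-mask from top, between wall tops z=.030 before vial; fit line edges
E
```

```text
pred [ 601.98 -176.16]
pred [ 552.71 -167.65]
[[ 602.53 -179.34   94.6 ]
 [ 550.77 -172.24   94.6 ]] [[ 603.98 -179.77   94.6 ]
 [ 554.99 -168.5    94.6 ]]
```

Call:
{"op": "step_arm", "data": {
  "rows": [
    [[-6, -18, 0], [0, 0, 0], -1],
    [[-6, -18, 0], [0, 0, 0], -1],
    [[-6, -18, 0], [0, 0, 0], -1],
    [[-6, -18, 0], [0, 0, 0], -1],
    [[-6, -18, 0], [0, 0, 0], -1],
    [[-7, -18, 0], [0, 0, 0], -1],
    [[-7, -18, 0], [0, 0, 0], -1],
    [[-6.6, -17.6, 0], [0, 0, 0], -1],
    [[0, 0, 15], [0, 0, 0], -1],
    [[0, 0, 15], [0, 0, 0], -1],
    [[0, 0, 10], [0, 0, 0], -1],
    [[0, 0, 0], [0, 0, 0], -1]
  ]
}}

```text
clock: 6.35
eef_pos: [0.5283, -0.155, 0.0503]
ee_rot: [0.996, -0.086, -0.001, -0.0]
force: [-0.2, -0.5, -1.5]
opening: 0.014
gripper_force: 30.0
```

```bash
python3 - <<'E'
from h import *
go([.529,-.155,.0517],80.2-180)
a=shot('top'); b=shot('side')
im=np.hstack([cv2.resize(np.array(a['img'])[200:300,220:320],(400,400),interpolation=2),cv2.resize(np.array(b['img'])[250:350,290:390],(400,400),interpolation=2)])
im=(255*(im.clip(0,255)/255.)**.6).astype(np.uint8)
cv2.imwrite('pics/d3.png',cv2.cvtColor(im,cv2.COLOR_RGB2BGR))
E
```

```text
turn [-0.03  0.14 -0.07] shift after turn [ 0.69 -0.1  -1.39] t 6.35 [ 528.3  -154.98   50.31] [-0.24 -0.48 -1.47] 0.014000532745777916
```

View pics/d3.png

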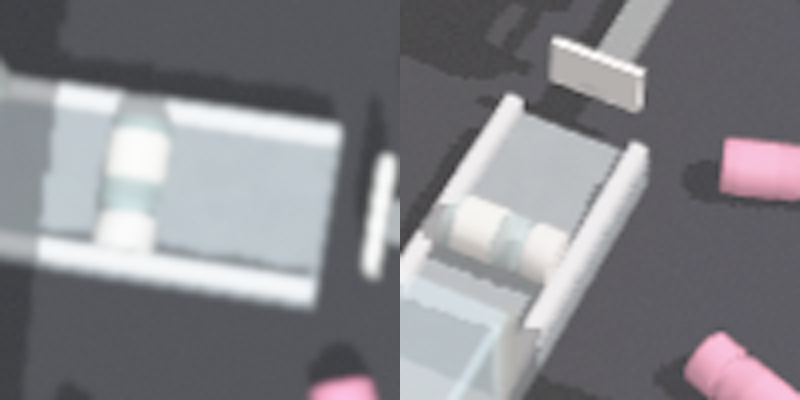

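Now the lane, unshadowed, is clear. Blade top front edge: top px (314,238)–(311,269), just ahead of the lane end, whose corners are at (306,230) and (299,277). I'll compute the lateral offset.

```bash
python3 - <<'E'
from h import *
a=shot('top'); b=shot('side')
h=np.deg2rad(80.2);u=np.array([np.cos(h),np.sin(h)]);v=np.array([-u[1],u[0]])
def f(n,c,l,o,z):
    q=1e3*plane(c,np.array(l,float)/4+o,z)[:,:2]; d=q[0]-q[-1]; print(n,q.tolist(),'s',q@u,'lat',q@v,'mean lat',(q@v).mean(),'head',np.rad2deg(np.arctan2(d[1],d[0]))+90, 'len',np.hypot(*d))
f('bladeT',a,[[377,153],[364,277]],[220,200],.0526)
f('bladeS',b,[[151,38],[245,72]],[290,250],.0526)
f('laneT',a,[[343,122],[317,307]],[220,200],.03)
f('laneS',b,[[107,97],[248,147]],[290,250],.03)
f('vialT',a,[[145,95],[128,250]],[220,200],.034)
f('wallT far',a,[[57,83],[38,250]],[220,200],.03)
E
```

```text
bladeT [[578.3881578104682, -26.591763730002793], [523.1797012661959, -20.192445767440024]] s [72.24 69.15] lat [-574.47 -518.98] mean lat -546.7283929585658 head 83.3882420003411 len 55.578097703922715
bladeS [[579.7533756074143, -32.41429338004986], [527.4994035741594, -24.39485085465998]] s [66.74 65.75] lat [-576.81 -523.95] mean lat -550.3825451057796 head 81.27486539182222 len 52.865764457446595
laneT [[596.8944732922838, -10.545588630825922], [512.7194048812327, 1.9611890110423358]] s [91.21 89.2 ] lat [-589.98 -504.9 ] mean lat -547.4417130895024 head 81.54878998699813 len 85.09912825046021
laneS [[595.250642689456, -5.7682233636588975], [517.1145750394722, 4.810233540829212]] s [95.63 92.76] lat [-587.55 -508.75] mean lat -548.1482652581715 head 82.28988541091661 len 78.84889864977788
vialT [[610.3645353162925, 79.39596226591202], [539.3699515403002, 86.7488782100876]] s [182.13 177.29] lat [-587.94 -516.73] mean lat -552.3390072104544 head 84.08695302667562 len 71.37433921521445
wallT far [[617.5790258307583, 120.56228924185412], [540.5547832860486, 128.35955188505542]] s [223.92 218.49] lat [-588.05 -510.82] mean lat -549.432670547387 head 84.21956676562584 len 77.41790002520942
```

Call:
{"op": "step_arm", "data": {
  "rows": [
    [[0.3, -5, -1], [0, 0, 0], -1],
    [[0, -10, 0], [0, 0, 0], -1],
    [[0, -10, 0], [0, 0, 0], -1],
    [[0, -10, 0], [0, 0, 0], -1],
    [[0, -10, 0], [0, 0, 0], -1],
    [[0, -10, 0], [0, 0, 0], -1],
    [[0, -10, 0], [0, 0, 0], -1],
    [[0, -8, 0], [0, 0, 0], -1],
    [[0, -5, 0], [0, 0, 0], -1],
    [[0, -3, 0], [0, 0, 0], -1],
    [[0, -3, 0], [0, 0, 0], -1],
    [[0, -3, 0], [0, 0, 0], -1]
  ]
}}

```text
clock: 8.05
eef_pos: [0.5442, -0.0691, 0.0527]
ee_rot: [0.996, -0.086, 0.0, 0.0]
force: [-0.1, 0.6, -0.6]
opening: 0.0139
gripper_force: 30.0
```

Call:
{"op": "step_arm", "data": {
  "rows": [
    [[0, -3, 0], [0, 0, 0], -1],
    [[0, -3, 0], [0, 0, 0], -1],
    [[0, -3, 0], [0, 0, 0], -1],
    [[0, -3, 0], [0, 0, 0], -1],
    [[0, -3, 0], [0, 0, 0], -1],
    [[0, -3, 0], [0, 0, 0], -1],
    [[0, -3, 0], [0, 0, 0], -1],
    [[0, -3, 0], [0, 0, 0], -1]
  ]
}}

```text
clock: 9.05
eef_pos: [0.5483, -0.0453, 0.0527]
ee_rot: [0.996, -0.086, 0.0, 0.0]
force: [0.3, 0.5, -1.2]
opening: 0.0138
gripper_force: 30.0
```

```bash
python3 - <<'E'
from h import *
go([.529,-.155,.0517],80.2-180)
a=shot('top'); b=shot('side')
im=np.hstack([cv2.resize(np.array(a['img'])[180:300,180:320],(400,343),interpolation=2),cv2.resize(np.array(b['img'])[250:370,240:380],(400,343),interpolation=2)])
im=(255*(im.clip(0,255)/255.)**.6).astype(np.uint8)
cv2.imwrite('pics/d4.png',cv2.cvtColor(im,cv2.COLOR_RGB2BGR))
E
```

```text
turn [ 0.   -0.   -0.03] shift after turn [ -0.32 111.4    1.01] t 9.05 [548.28 -45.28  52.71] [ 0.31  0.49 -1.16] 0.013750272520546477
```

View pics/d4.png

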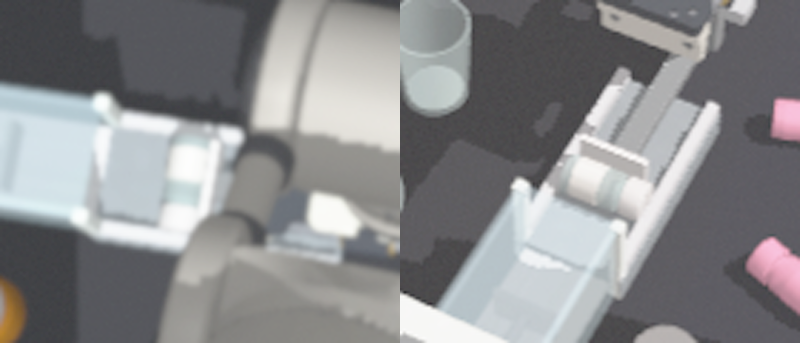

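The side crop shows the blade in line and centred in the lane behind the vial, which it has started rolling. The vial is square, at side px ~(365,316), and the walls are clear. I push on slowly.

Call:
{"op": "step_arm", "data": {
  "rows": [
    [[0, -4, 0], [0, 0, 0], -1],
    [[0, -4, 0], [0, 0, 0], -1],
    [[0, -4, 0], [0, 0, 0], -1],
    [[0, -4, 0], [0, 0, 0], -1],
    [[0, -4, 0], [0, 0, 0], -1],
    [[0, -4, 0], [0, 0, 0], -1],
    [[0, -4, 0], [0, 0, 0], -1],
    [[0, -4, 0], [0, 0, 0], -1],
    [[0, -4, 0], [0, 0, 0], -1],
    [[0, -3, 0], [0, 0, 0], -1],
    [[0, -3, 0], [0, 0, 0], -1],
    [[0, -2, 0], [0, 0, 0], -1]
  ]
}}

```text
clock: 10.65
eef_pos: [0.5558, -0.0019, 0.0527]
ee_rot: [0.996, -0.086, -0.0, 0.0]
force: [-0.2, -0.1, -1.0]
opening: 0.0138
gripper_force: 30.0
```

Call:
{"op": "step_arm", "data": {
  "rows": [
    [[0, -2, 0], [0, 0, 0], -1],
    [[0, -2, 0], [0, 0, 0], -1],
    [[0, -2, 0], [0, 0, 0], -1],
    [[0, -2, 0], [0, 0, 0], -1],
    [[0, -2, 0], [0, 0, 0], -1],
    [[0, -2, 0], [0, 0, 0], -1],
    [[0, -2, 0], [0, 0, 0], -1],
    [[0, -2, 0], [0, 0, 0], -1],
    [[0, -2, 0], [0, 0, 0], -1],
    [[0, -2, 0], [0, 0, 0], -1],
    [[0, -2, 0], [0, 0, 0], -1],
    [[0, -2, 0], [0, 0, 0], -1]
  ]
}}

```text
clock: 12.15
eef_pos: [0.5599, 0.0217, 0.0527]
ee_rot: [0.996, -0.086, 0.0, 0.0]
force: [0.5, -0.6, -1.2]
opening: 0.0138
gripper_force: 30.0
```

```bash
python3 - <<'E'
from h import *
h=np.deg2rad(80.2);u=np.array([np.cos(h),np.sin(h)])
F=[]
for i in range(6):
    b=shot('side'); s=r.state(); F.append(s['force'])
print(np.mean(F,0),np.std(F,0),'bladefront s',1e3*s['eef_pos'][:2]@u+135, s['clock'],s['eef_pos'],s['ee_rot'])
im=cv2.resize(np.array(b['img'])[270:390,220:360],(700,600),interpolation=2)
im=(255*(im.clip(0,255)/255.)**.6).astype(np.uint8)
cv2.imwrite('pics/d5.png',cv2.cvtColor(im,cv2.COLOR_RGB2BGR))
E
```

```text
[-0.12 -0.   -1.06] [0.27 0.56 0.2 ] bladefront s 251.45136122118427 12.45 [0.56 0.02 0.05] [ 1.   -0.09  0.    0.  ]
```

Call:
{"op": "step_arm", "data": {
  "rows": [
    [[0, -2, 0], [0, 0, 0], -1],
    [[0, -2, 0], [0, 0, 0], -1],
    [[0, -2, 0], [0, 0, 0], -1],
    [[0, -2, 0], [0, 0, 0], -1],
    [[0, -2, 0], [0, 0, 0], -1],
    [[0, -2, 0], [0, 0, 0], -1],
    [[0, -2, 0], [0, 0, 0], -1],
    [[0, -2, 0], [0, 0, 0], -1],
    [[0, -2, 0], [0, 0, 0], -1]
  ]
}}

```text
clock: 13.58
eef_pos: [0.563, 0.0394, 0.0527]
ee_rot: [0.996, -0.086, 0.0, 0.0]
force: [-0.5, -0.8, -1.5]
opening: 0.0138
gripper_force: 30.0
```

```bash
cat > f.py <<'E'
from h import *
h=np.deg2rad(80.2);u=np.array([np.cos(h),np.sin(h)])
F=[]
for i in range(5): cams.camera('side'); s=r.state(); F.append(s['force'])
F=np.array(F);print('push',-(F[:,:2]@u).mean(),'F',F.mean(0),'s',1e3*s['eef_pos'][:2]@u+135,'t',s['clock'],'z',s['eef_pos'][2]*1e3)
E
python3 f.py
```

```text
push -0.030955869552729394 F [-0.1   0.05 -1.33] s 269.52848317106907 t 13.825 z 52.66045713960826
```

Call:
{"op": "step_arm", "data": {
  "rows": [
    [[0, -1, 0], [0, 0, 0], -1],
    [[0, -1, 0], [0, 0, 0], -1],
    [[0, -1, 0], [0, 0, 0], -1],
    [[0, -1, 0], [0, 0, 0], -1]
  ]
}}

```text
clock: 14.32
eef_pos: [0.5636, 0.0432, 0.0527]
ee_rot: [0.996, -0.086, 0.0, 0.0]
force: [-0.4, 0.2, -1.0]
opening: 0.0138
gripper_force: 30.0
```

```bash
python3 f.py
```

```text
push 0.047419724801348186 F [ 0.25 -0.09 -0.97] s 273.5663315829512 t 14.575 z 52.671727589353196
```

Call:
{"op": "step_arm", "data": {
  "rows": [
    [[0, -1, 0], [0, 0, 0], -1],
    [[0, -1, 0], [0, 0, 0], -1],
    [[0, -1, 0], [0, 0, 0], -1]
  ]
}}

```text
clock: 14.95
eef_pos: [0.5642, 0.0462, 0.0527]
ee_rot: [0.996, -0.086, 0.0, 0.0]
force: [-0.4, -0.9, -0.8]
opening: 0.0142
gripper_force: 30.0
```

```bash
python3 f.py
```

```text
push 0.002691635170154305 F [-0.07  0.01 -1.38] s 276.57130879946016 t 15.2 z 52.65838923355851
```

Call:
{"op": "step_arm", "data": {
  "rows": [
    [[0, -1, 0], [0, 0, 0], -1],
    [[0, -1, 0], [0, 0, 0], -1],
    [[0, -1, 0], [0, 0, 0], -1]
  ]
}}

```text
clock: 15.58
eef_pos: [0.5647, 0.0491, 0.0527]
ee_rot: [0.996, -0.086, 0.0, 0.0]
force: [-0.3, 0.3, -0.8]
opening: 0.014
gripper_force: 30.0
```

```bash
python3 f.py
```

```text
push 0.009906347781940375 F [-0.31  0.04 -1.11] s 279.58155142265946 t 15.825 z 52.67026382441625
```

Call:
{"op": "step_arm", "data": {
  "rows": [
    [[0, -1, 0], [0, 0, 0], -1],
    [[0, -1, 0], [0, 0, 0], -1],
    [[0, -1, 0], [0, 0, 0], -1],
    [[0, -1, 0], [0, 0, 0], -1]
  ]
}}

```text
clock: 16.32
eef_pos: [0.5654, 0.0531, 0.0527]
ee_rot: [0.996, -0.086, 0.0, 0.0]
force: [0.8, -1.0, -1.1]
opening: 0.014
gripper_force: 30.0
```

```bash
python3 f.py
```

```text
push -0.0060109628239430665 F [ 0.28 -0.04 -0.98] s 283.5658733971122 t 16.575 z 52.66987281537948
```

Call:
{"op": "step_arm", "data": {
  "rows": [
    [[0, -1, 0], [0, 0, 0], -1],
    [[0, -1, 0], [0, 0, 0], -1],
    [[0, -1, 0], [0, 0, 0], -1],
    [[0, -1, 0], [0, 0, 0], -1]
  ]
}}

```text
clock: 17.08
eef_pos: [0.566, 0.0564, 0.0529]
ee_rot: [0.996, -0.086, 0.0, 0.0]
force: [-1.0, -5.6, 2.6]
opening: 0.0138
gripper_force: 30.0
```

```bash
python3 f.py
```

```text
push 5.7149336074135455 F [-1.82 -5.48  1.74] s 287.0230262128041 t 17.325 z 52.905833642364016
```

The force is sudden and has an upward part, so I'm looking before going further.

```bash
python3 - <<'E'
from h import *
a=shot('top'); b=shot('side')
im=np.hstack([cv2.resize(np.array(a['img'])[190:270,130:240],(400,291),interpolation=2),cv2.resize(np.array(b['img'])[280:390,230:340],(400,400),interpolation=2)[:291]]) if 0 else np.hstack([cv2.resize(np.array(a['img'])[190:290,130:230],(400,400),interpolation=2),cv2.resize(np.array(b['img'])[290:390,235:335],(400,400),interpolation=2)])
im=(255*(im.clip(0,255)/255.)**.7).astype(np.uint8)
cv2.imwrite('pics/d6.png',cv2.cvtColor(im,cv2.COLOR_RGB2BGR))
E
```

```text
(no output)
```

View pics/d6.png

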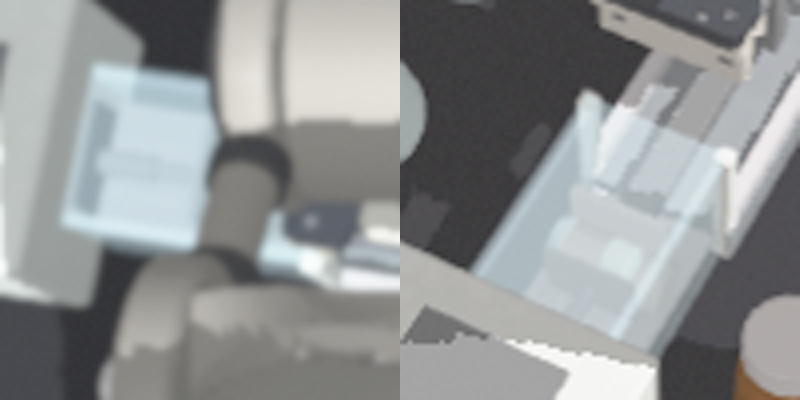

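The side crop shows the vial lying square between the blade and the plate in the bay, at side px ~(284,352). So this is plate contact, and the upward part is friction of the rolling vial on the blade. I raise the blade 0.3 mm to shed that friction and read again.

Call:
{"op": "step_arm", "data": {
  "rows": [
    [[0, 0, -0.3], [0, 0, 0], -1]
  ]
}}

```text
clock: 17.55
eef_pos: [0.566, 0.0566, 0.053]
ee_rot: [0.996, -0.086, -0.0, 0.0]
force: [-2.0, -3.5, 0.6]
opening: 0.0139
gripper_force: 30.0
```

```bash
python3 f.py
```

```text
push 4.6723082143435 F [-0.98 -4.57  0.53] s 287.35003203460724 t 17.8 z 52.99591188496381
```

Call:
{"op": "step_arm", "data": {
  "rows": [
    [[0, 0, -0.4], [0, 0, 0], -1]
  ]
}}

```text
clock: 17.92
eef_pos: [0.5659, 0.0571, 0.0532]
ee_rot: [0.996, -0.086, -0.0, 0.0]
force: [-1.2, -3.4, -1.4]
opening: 0.0137
gripper_force: 30.0
```

```bash
python3 f.py
```

```text
push 3.070483104926538 F [-0.59 -3.01 -1.52] s 287.60773829929747 t 18.175 z 53.28095154883737
```

Call:
{"op": "step_arm", "data": {
  "rows": [
    [[0, -0.6, -0.4], [0, 0, 0], -1],
    [[0, -0.6, -0.4], [0, 0, 0], -1],
    [[0, -0.6, -0.4], [0, 0, 0], -1],
    [[0, 0, 0], [0, 0, 0], -1]
  ]
}}

```text
clock: 18.68
eef_pos: [0.5663, 0.0588, 0.0546]
ee_rot: [0.996, -0.086, -0.0, 0.0]
force: [-1.3, -3.8, -0.9]
opening: 0.014
gripper_force: 30.0
```

```bash
python3 f.py
```

```text
push 3.8407819111687003 F [-0.96 -3.73 -1.42] s 289.26804235649877 t 18.925 z 54.61327450356837
```

About 3.9 N with almost no vertical friction. I hold it for a further 0.75 s, then draw back slowly so the vial follows the blade to the lip.

Call:
{"op": "step_arm", "data": {
  "rows": [
    [[0, -0.3, -0.2], [0, 0, 0], -1],
    [[0, 0, 0], [0, 0, 0], -1],
    [[0, 0, 0], [0, 0, 0], -1],
    [[0, 0, 0], [0, 0, 0], -1],
    [[0, 0, 0], [0, 0, 0], -1],
    [[0, 0, 0], [0, 0, 0], -1]
  ]
}}

```text
clock: 19.68
eef_pos: [0.5664, 0.059, 0.0548]
ee_rot: [0.996, -0.086, 0.0, 0.0]
force: [-0.2, -3.0, -1.7]
opening: 0.0139
gripper_force: 30.0
```

```bash
python3 f.py
```

```text
push 3.7298536507600537 F [-0.58 -3.69 -1.71] s 289.6078712925407 t 19.925 z 54.7867781960073
```

Call:
{"op": "step_arm", "data": {
  "rows": [
    [[0, 1, 0.5], [0, 0, 0], -1],
    [[0, 1, 0.5], [0, 0, 0], -1],
    [[0, 2, 0.5], [0, 0, 0], -1],
    [[0, 3, 0], [0, 0, 0], -1],
    [[0, 3, 0], [0, 0, 0], -1],
    [[0, 3, 0], [0, 0, 0], -1],
    [[0, 3, 0], [0, 0, 0], -1],
    [[0, 3, 0], [0, 0, 0], -1],
    [[0, 3, 0], [0, 0, 0], -1],
    [[0, 3, 0], [0, 0, 0], -1],
    [[0, 3, 0], [0, 0, 0], -1],
    [[0, 3, 0], [0, 0, 0], -1]
  ]
}}

```text
clock: 21.42
eef_pos: [0.561, 0.0283, 0.0533]
ee_rot: [0.996, -0.086, 0.0, 0.0]
force: [-0.1, 0.3, -1.1]
opening: 0.0137
gripper_force: 30.0
```

Call:
{"op": "step_arm", "data": {
  "rows": [
    [[0, 3, 0], [0, 0, 0], -1],
    [[0, 3, 0], [0, 0, 0], -1],
    [[0, 3, 0], [0, 0, 0], -1],
    [[0, 3, 0], [0, 0, 0], -1],
    [[0, 3, 0], [0, 0, 0], -1],
    [[0, 3, 0], [0, 0, 0], -1],
    [[0, 3, 0], [0, 0, 0], -1],
    [[0, 3, 0], [0, 0, 0], -1],
    [[0, 4, 0], [0, 0, 0], -1],
    [[0, 4, 0], [0, 0, 0], -1],
    [[0, 4, 0], [0, 0, 0], -1],
    [[0, 4, 0], [0, 0, 0], -1]
  ]
}}

```text
clock: 22.92
eef_pos: [0.5542, -0.0112, 0.0533]
ee_rot: [0.996, -0.086, 0.0, 0.0]
force: [-0.2, 0.2, -0.2]
opening: 0.014
gripper_force: 30.0
```

```bash
python3 f.py; python3 -c "
from h import *
go([.529,-.155,.0527],80.2-180)"
```

```text
push -0.004506081583745788 F [-0.16  0.03 -1.01] s 218.63097481337326 t 23.175 z 53.31401506507752
turn [ 0.   -0.   -0.03] shift after turn [ -0.36 146.33   0.61] t 23.175 [554.26 -10.87  53.31] [ 0.25 -0.14 -0.87] 0.013817680299953923
```

Call:
{"op": "step_arm", "data": {
  "rows": [
    [[0, 8, 0], [0, 0, 0], -1],
    [[0, 12, 0], [0, 0, 0], -1],
    [[0, 12, 0], [0, 0, 0], -1],
    [[0, 12, 0], [0, 0, 0], -1],
    [[0, 12, 0], [0, 0, 0], -1],
    [[0, 12, 0], [0, 0, 0], -1],
    [[0, 12, 0], [0, 0, 0], -1],
    [[0, 12, 0], [0, 0, 0], -1],
    [[0, 14, 0], [0, 0, 0], -1],
    [[0, 14, 0], [0, 0, 0], -1],
    [[0, 14, 0], [0, 0, 0], -1],
    [[0, 12, 0], [0, 0, 0], -1]
  ]
}}

```text
clock: 24.68
eef_pos: [0.5291, -0.1558, 0.0533]
ee_rot: [0.996, -0.086, 0.0, 0.0]
force: [0.3, -0.1, -1.2]
opening: 0.0137
gripper_force: 30.0
```

Call:
{"op": "step_arm", "data": {
  "rows": [
    [[0, 0, -20], [0, 0, 0], -1],
    [[0, 0, -20], [0, 0, 0], -1],
    [[0, 0, 0], [0, 0, 0], -1]
  ]
}}

```text
clock: 25.05
eef_pos: [0.5303, -0.1555, 0.0946]
ee_rot: [0.996, -0.086, 0.002, 0.001]
force: [0.7, 0.1, -2.1]
opening: 0.0142
gripper_force: 30.0
```

```bash
python3 - <<'E'
from h import *
go([.54,-.29,.0927],80.2-180)
go([.54,-.29,.0317],80.2-180)
b=shot('side'); im=np.array(b['img']).astype(int)
h=np.deg2rad(80.2);u=np.array([np.cos(h),np.sin(h)]);v=np.array([-u[1],u[0]])
# sample brightness along centreline at vial height, lateral +-12
for s in range(130,340,8):
    P=[np.r_[(s*u+l*v)*1e-3,.034] for l in(-564,-556,-548,-540,-532)]
    q=np.rint(proj(b,P)).astype(int); print(s-252,[im[y,x].tolist() for x,y in q])
E
```

```text
turn [ 0.05 -0.19 -0.04] shift after turn [ 32.49 130.84   1.93] t 25.05 [ 530.26 -155.54   94.63] [ 0.71  0.06 -2.05] 0.014159240433688892
turn [ 0.05 -0.19 -0.04] shift after turn [ 32.49 130.84  62.93] t 25.05 [ 530.26 -155.54   94.63] [ 0.71  0.06 -2.05] 0.014159240433688892
-122 [[154, 158, 163], [154, 158, 163], [151, 156, 161], [153, 156, 161], [154, 158, 162]]
-114 [[153, 158, 161], [154, 158, 162], [154, 158, 164], [153, 157, 161], [153, 157, 161]]
-106 [[154, 159, 163], [153, 158, 163], [156, 161, 165], [154, 158, 163], [155, 158, 164]]
-98 [[155, 158, 164], [151, 156, 158], [155, 160, 163], [153, 157, 161], [157, 162, 166]]
-90 [[154, 158, 164], [152, 157, 161], [155, 159, 164], [156, 160, 165], [155, 158, 164]]
-82 [[155, 160, 164], [155, 160, 164], [154, 157, 164], [154, 157, 164], [155, 159, 162]]
-74 [[154, 158, 163], [155, 159, 164], [157, 161, 166], [155, 160, 164], [153, 157, 163]]
-66 [[154, 160, 162], [154, 158, 164], [155, 158, 164], [154, 159, 163], [158, 162, 167]]
-58 [[155, 160, 164], [155, 158, 163], [155, 159, 164], [156, 160, 165], [156, 161, 165]]
-50 [[1
[... 899 characters left out ...]
91, 194], [180, 188, 192], [177, 185, 189], [166, 178, 181], [180, 191, 198]]
38 [[177, 186, 193], [176, 186, 192], [177, 186, 192], [175, 185, 190], [181, 191, 197]]
46 [[175, 185, 191], [178, 187, 193], [177, 186, 192], [175, 184, 190], [179, 189, 195]]
54 [[164, 176, 181], [165, 176, 182], [164, 174, 181], [165, 175, 181], [169, 181, 188]]
62 [[164, 175, 180], [165, 175, 181], [167, 177, 184], [165, 175, 181], [168, 179, 185]]
70 [[174, 184, 189], [177, 187, 193], [167, 176, 183], [174, 184, 189], [179, 188, 196]]
78 [[175, 185, 189], [175, 184, 190], [168, 178, 184], [174, 185, 190], [182, 194, 200]]
86 [[243, 242, 240], [243, 243, 241], [243, 243, 241], [243, 243, 241], [243, 243, 240]]
```

The lane is empty, and the vial's white-glass-white pattern lies 0–28 mm past the lip, so it is in the bay. Now I take the pusher back to the mat.

Call:
{"op": "step_arm", "data": {
  "rows": [
    [[4, 16.4, 0], [0, 0, 0], -1],
    [[4, 16.4, 0], [0, 0, 0], -1],
    [[4, 16.4, 0], [0, 0, 0], -1],
    [[4, 16.4, 0], [0, 0, 0], -1],
    [[4, 16.4, 0], [0, 0, 0], -1],
    [[4, 16.4, 0], [0, 0, 0], -1],
    [[4, 16.4, 0], [0, 0, 0], -1],
    [[4, 16.4, 0], [0, 0, 0], -1],
    [[0, 0, 20], [0, 0, 0], -1],
    [[0, 0, 20], [0, 0, 0], -1],
    [[0, 0, 12], [0, 0, 0], -1],
    [[0, 0, 0], [0, 0, 0], -1]
  ]
}}

```text
clock: 26.6
eef_pos: [0.5381, -0.2894, 0.0405]
ee_rot: [0.996, -0.086, -0.001, -0.0]
force: [-1.2, 0.5, -0.6]
opening: 0.0139
gripper_force: 30.0
```

```bash
python3 f.py; python3 -c "
from h import *
go([.54,-.29,.0319],80.2-180)"
```

```text
push -0.18358150908325183 F [-0.02  0.19 -0.77] s -58.828133757405965 t 26.85 z 42.2104203107113
turn [ 0.04 -0.08 -0.02] shift after turn [ 1.07  0.03 10.31] t 26.85 [ 538.95 -289.79   42.21] [-0.13  0.99 -0.12] 0.013749610946961758
```

Call:
{"op": "step_arm", "data": {
  "rows": [
    [[0, 0, 3], [0, 0, 0], -1],
    [[0, 0, 3], [0, 0, 0], -1],
    [[0, 0, 2], [0, 0, 0], -1],
    [[0, 0, 1.5], [0, 0, 0], -1],
    [[0, 0, 0.6], [0, 0, 0], -1],
    [[0, 0, 0], [0, 0, 0], -1],
    [[0, 0, 0], [0, 0, 0], -1]
  ]
}}

```text
clock: 27.72
eef_pos: [0.5385, -0.2895, 0.0317]
ee_rot: [0.996, -0.086, 0.0, 0.0]
force: [-2.3, 1.9, 5.3]
opening: 0.014
gripper_force: 30.0
```

```bash
python3 f.py
```

```text
push -0.7165874034718344 F [-1.82  1.04  5.28] s -58.62155635142258 t 27.975 z 31.68951371112927
```

Call:
{"op": "step_arm", "data": {
  "rows": [
    [[0, 0, -0.4], [0, 0, 0], -1],
    [[0, 0, 0], [0, 0, 0], 0],
    [[0, 0, 0], [0, 0, 0], 0],
    [[0, 0, 0], [0, 0, 0], 0],
    [[0, 0, 0], [0, 0, 0], 0],
    [[0, 0, 0], [0, 0, 0], 0]
  ]
}}

```text
clock: 28.72
eef_pos: [0.5384, -0.2895, 0.0316]
ee_rot: [0.996, -0.086, -0.0, 0.0]
force: [0.0, 0.4, 0.5]
opening: 0.0461
gripper_force: 0.0
```

Call:
{"op": "step_arm", "data": {
  "rows": [
    [[0, 0, -5], [0, 0, 0], 0],
    [[0, 0, -15], [0, 0, 0], 0],
    [[0, 0, -30], [0, 0, 0], 0],
    [[0, 0, -40], [0, 0, 0], 0],
    [[0, 0, -40], [0, 0, 0], 0],
    [[-40, 30, 0], [0, 0, 0], 0],
    [[-40, 30, 0], [0, 0, 0], 0],
    [[-30, 30, 0], [0, 0, 0], 0],
    [[-30, 30, 0], [0, 0, 0], 0],
    [[0, 0, 0], [0, 0, 0], 0]
  ]
}}

```text
clock: 29.98
eef_pos: [0.3782, -0.3855, 0.163]
ee_rot: [0.996, -0.088, 0.0, 0.001]
force: [-0.8, -0.4, -0.1]
opening: 0.0461
gripper_force: 0.0
```

```bash
python3 - <<'E'
from h import *
go([.54,-.29,.15],80.2-180)
b=shot('side'); im=np.array(b['img']).astype(int)
h=np.deg2rad(80.2);u=np.array([np.cos(h),np.sin(h)]);v=np.array([-u[1],u[0]])
for s in range(-10,40,8):
    q=np.rint(proj(b,[np.r_[((s+252)*u+l*v)*1e-3,.034] for l in(-564,-556,-548,-540,-532)])).astype(int); print(s,[int(im[y,x].mean()) for x,y in q])
# pusher blade top and handle top, expected standing
p=np.array([538.6,-289.5])
for n,sx,z in(('blade face',135,19),('handle front',7,60),('bar',60,14)):
    for l in(-15,0,15): 
        x,y=np.rint(proj(b,[np.r_[p+sx*u+l*v,z]*1e-3])[0]).astype(int); print(n,l,x,y,im[y,x])
bl=np.array(b['img'])[180:245,320:400]; m=(bl.min(2)>175).astype(np.uint8)
n,_,st,ce=cv2.connectedComponentsWithStats(m); print([(st[i].tolist(),ce[i]+[320,180]) for i in range(1,n) if st[i][4]>10])
print(proj(b,[np.r_[p+132*u+l*v,34]*1e-3 for l in(-25,25)]))
E
```

```text
turn [ 0.09 -0.05 -0.24] shift after turn [ 143.15 -121.69   12.97] t 29.975 [ 378.22 -385.55  162.97] [-0.79 -0.44 -0.06] 0.04608438797738994
-10 [201, 200, 197, 199, 205]
-2 [212, 206, 206, 199, 200]
6 [192, 190, 214, 219, 191]
14 [199, 197, 208, 211, 195]
22 [196, 195, 191, 193, 195]
30 [189, 187, 184, 174, 189]
38 [184, 185, 184, 183, 189]
blade face -15 344 229 [144 138 137]
blade face 0 350 231 [145 140 138]
blade face 15 356 234 [143 138 136]
handle front -15 368 182 [78 78 79]
handle front 0 374 184 [79 79 80]
handle front 15 380 186 [82 81 82]
bar -15 357 210 [126 123 131]
bar 0 363 212 [138 138 139]
bar 15 369 214 [168 163 170]
[([20, 41, 22, 11, 49], array([351.22, 225.2 ]))]
[[340.97 222.31]
 [361.48 229.63]]
```

The blade's top edge lies where a pusher standing on the mat should have it, and the vial rests in the bay.

```bash
python3 -c "
from workcell import r
print(r.sign_off())"
```

```text
the job is handed in; nothing more can be done
None
```

The job is handed in at about 30 s. The vial was held against the plate at about 3.8 N for over a second, after a brief 5.7 N at first contact. It now lies in the bay just past the lip, and the pusher stands released on its mat. The verdict was not shown.

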